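Back off the syringe pump's pusher block to its end stop

ROBOT

A 6-joint arm with a two-finger parallel gripper is mounted at the origin on the work surface. World frame = base frame: x ahead of the robot, y to its left, z up, the work surface at z = 0. Lengths are in m, angles in degrees, forces in N, time in s.
With the tool pointing down it reaches from about 0.35 to 0.875 m from the base axis. Payload 4.2 kg.
Tool frame: the origin (TCP) lies on the front face of the gripper's body, between the roots of the fingers; the fingertips stand 70 mm ahead of it and the grasp point (between the pads) lies 51 mm ahead of it; x points along the fingers, y is the direction in which the jaws open and shut, and the axes are right-handed (so a half turn about x gives the same grasp; the last joint's range is limited). The gripper opens to 87 mm and grips with 3 to 60 N. Pads are 19 mm wide; open, the fingers measure 117 mm over their backs; the gripper's body (75 mm by 190 mm) begins 51 mm behind the grasp point.
Start: joints at [90.275, 22.042, 0.453, 0, -68.411, -14.817], TCP at [0.157, 0.605, 0.292] pointing down, gripper open.
Joint ranges: [-179.83, 179.83], [-69.29, 118.12], [-61.27, 80.66], [-181.25, 117.63], [-171.15, -9.14], [-177.46, 177.46]. Speed limits (degrees/s): [159.86, 159.86, 180, 180, 180, 180].

INTERFACE

Orientations are given as [roll, pitch, yaw] about the fixed x, y, z axes, in that order (R = Rz(yaw) Ry(pitch) Rx(roll)).
In Python, from cell import read_state, read_camera, hand_in gives the robot as it stands.
- The arm moves only by the shell command python3 -m pendant 'ROWS' [OPENING] [FORCE]. ROWS is JSON, a list of rows, each an object with "delta_pos": the shift along the tool's x, y, z in m, a list of three; "dr": the turn, a rotation vector about the tool's x, y, z in degrees, a list of three. A call has exactly 8 rows; each row is the pose to reach, as a shift and turn from the pose measured when the call began, along the tool's axes at that moment; what a row does not reach only later rows make up. A row lasts 1/8 s, in which the tool goes at most 62.5 mm and 10.7 degrees, less where a joint would pass 70% of its speed; a pose out of reach is approached as far as the arm can. A call with a gripper value outside its range is refused whole. OPENING is the opening, from 0 (shut) to 1 (fully open), set as the call begins (- or left out, the last holds). The fingers move at their own pace and stop on an object; FORCE is the grip in N (left out, the last holds). Time passes only in rows, so rows that repeat a pose let the fingers close, or fill a call up. It gives the time, the measured TCP pose, the force and the opening at its end, in the units of the state.
- read_state(): the state, without advancing time (a new reading comes with each control period).
- read_camera(name): name is "scene" or "top" or "wrist"; returns a dict with "img" (480x640x3 uint8, blue, green, red), "intrinsics" (3x3 intrinsics, pixels), "origin" and "orientation" of the camera in the world. Camera axes: x right, y up, looking along -z (the intrinsics and any distortion apply to the point x, -y, -z); pixel columns grow to the right and rows downward; lengths in m; the calibration is good to about 2 mm. A picture is of the moment at which its call begins. There is no depth.
- hand_in(): hands the job in, once; it reports no verdict.
The state is a dict: "t": time; "qpos": joint angles; "qd": joint speeds; "joint_efforts": joint torques, N m; "tcp_pos": TCP position; "eef_rot": TCP orientation; "ft_force": force on the tool from outside, world axes, zero at the start; "moment": the same for the moment, N m; "opening": opening from 0.0 (shut) to 1.0 (fully open).
Only numpy, scipy, OpenCV 4.12 (cv2) and the standard library are available. Lean on these libraries where they do the work, as an engineer would, in place of code of your own. Each camera call takes 0.05 s, during which the arm holds its last target. There are 200 camera calls.

TASK

The next syringe is a full one, so make room for it on the syringe pump: with a fingertip press the release button on top of the pusher block and keep it down while you slide the block away from the syringe cradle, all the way to its end stop at the drive end, then let the button spring up so that the block is locked there. Only press and push, smoothly and without gripping the block or slamming it, and leave everything else on the bench where it is.

Things in the scene. Friction and masses are not known exactly. Their poses are not given: they have to be found in the camera images.
- pump: White bench syringe pump, fixed, 380 mm long (its y), 150 mm deep (its x), housing top 56 mm high. Origin: centre of its underside on the bench; z up; front with display and keys at -x. At its -y end the syringe cradle (V block; barrel clamp on a post 138 mm high, 152 mm from the origin); at +y the drive end (motor cover, 101 mm high, two black rubber stops). Two guide rods between, 76 mm high.
- pusher (a joint): Place of the aluminium pusher block on the rods, m: 0 nearest the cradle, 0.150 against the end stop at the drive end (grows along the pump's +y). Block 96 mm wide across the rods, 70 mm long, flat top 94 mm high. Locked while the button is up; with it at least 4 mm down it slides with 2 to 3 N. Stays where left; a finger pressing the button drags it along either way.
- release (a joint): Release button travel in m: 0 is up (locked), 0.005 is fully down. It begins to give at 5 N and is fully down at 8 N; it frees the block when at least 4 mm down, and springs up again when let go, locking the block where it is (it catches the screw within 6 mm at most).
- button_top (a point): Centre of the release button's flat top face. The button is a black rounded rectangle, 34 mm across the rods by 32 mm along them; its top is 101 mm above the bench when up, 96 mm when fully down, so it always stands a little above the block's flat top. It rides on the block.
- ridge_top (a point): Centre of the top of the block's drive-side ridge (72 mm wide, 14 mm thick), 30 mm from the button's centre along the pump's +y, 114 mm high; a finger on the button may push against it. On the cradle side stands the pusher plate (96 mm wide, 10 mm thick, 122 mm high). Between the two is a 46 mm long valley, open at both sides, with the button in it.
- button_at_stop (a point): Fixed point on the pump: where the centre of the top of the raised button lies when the block is against its end stop.
- syringe: Clear 60 ml syringe lying on the bench in front of the pump, 170 mm long along its y, 29 mm thick with a 46 mm wide finger flange; origin under its middle, on the bench. Bystander.
- vial_a: Amber glass vial, 36 mm across, 62 mm high, standing; origin under its centre. Bystander.
- vial_b: Clear glass vial, 42 mm across, 72 mm high, standing behind the pump; origin under its centre. Bystander.
- saline: Clear plastic saline bottle, 68 mm across, 165 mm high, standing beyond the cradle end of the pump; origin under its centre. Bystander.
- spray: White spray bottle with a grey trigger head, 72 mm across, 181 mm high, standing; origin under its centre. Bystander.
- sharps: Yellow sharps box, 112 by 132 mm, 153 mm high; origin under its centre. Bystander.
- tray: Empty shallow white tray, 180 by 130 mm, 30 mm high; origin under its centre. Bystander.
- cap: Small red plastic cap, 26 mm across, 16 mm high; origin under its centre. Bystander.

How it is judged:
By the outcome, as a careful person would: the job done as asked, in the order asked, and still so for the second after the job is handed in, with the robot touching nothing.
It also fails if it takes over 35 s, if anything falls off the work surface, if the arm or the gripper's body presses on something with over 40 N, if the wrist force passes 120 N, or if a joint passes its speed limit or range.

## Working session

There is one attempt and no reset: what is moved stays moved. The work goes in short steps, Python scripts to look and compute and a shell command to move; the robot and the scene stay as the last step left them, time stands still between calls to the robot, and variables do not carry over. Pictures are saved under pics/ and viewed, about 8 in all and at most 12, crops included, and the job is handed in when it is done.

```bash
mkdir -p pics; ls
python3 - <<'E'
from cell import read_state, read_camera
import cv2
s=read_state(); print(s)
for n in("scene","top"):
    c=read_camera(n); cv2.imwrite(f"pics/{n}0.png",c["img"]); print(n,c["intrinsics"],c["origin"],c["orientation"],[k for k in c])
E
```

```text
pics
{'t': 0.0, 'qpos': array([ 9.02750782e+01,  2.20914603e+01,  3.78199992e-01, -3.05431927e-02,
       -6.84104163e+01, -1.48155308e+01]), 'qd': array([-0.08852085,  0.02249252, -0.11885756,  0.05990174,  0.04152014,
        0.0642024 ]), 'joint_efforts': array([-8.56093102e-04, -3.90659451e+01,  1.87404907e+01,  4.21999678e+00,
        1.09770408e-02, -1.94556237e-04]), 'tcp_pos': array([0.15678203, 0.6045402 , 0.29113725]), 'eef_rot': array([  91.89364463,   89.87310718, -102.65807716]), 'ft_force': array([-0.00873245,  0.96398813,  0.18819353]), 'moment': array([0.0156388 , 0.00487798, 0.0026801 ]), 'opening': 1.0026757146524239}
scene [[587.98028708   0.         328.77744369]
 [  0.         587.98028708 235.11980739]
 [  0.           0.           1.        ]] [ 1.44397786 -0.12047913  1.3385297 ] [3.59402849e+01 3.60406552e-02 8.27287473e+01] ['img', 'intrinsics', 'origin', 'orientation']
top [[517.19731184   0.         316.80557834]
 [  0.         517.19731184 234.32300228]
 [  0.           0.           1.        ]] [0.28675317 0.01061374 1.51440509] [  9.07932652  -0.21111263 -91.45249787] ['img', 'intrinsics', 'origin', 'orientation']
```

View pics/scene0.png

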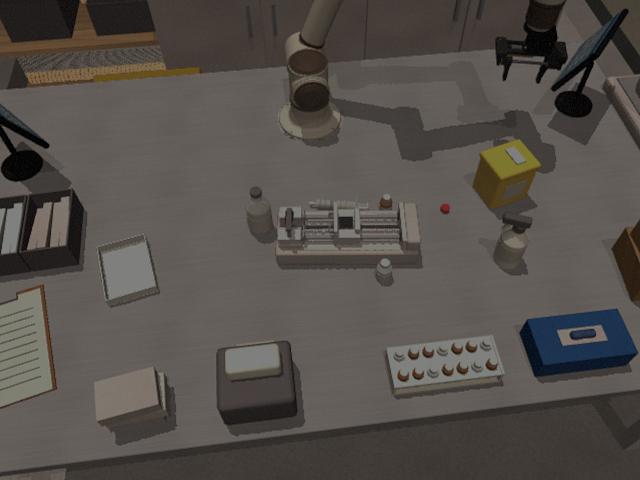

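View pics/top0.png

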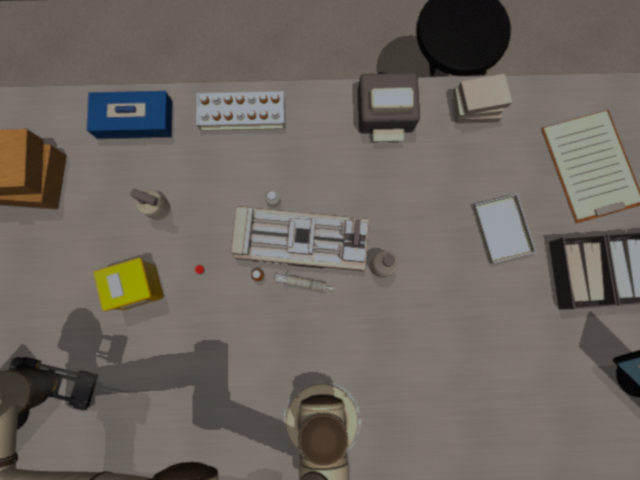

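The top view shows the pump with its button at about (303,236), the drive end on the left (world +y) and the cradle on the right. The scene view shows the button at about (346,223).

```bash
cat > h.py <<'E'
import numpy as np, cv2
from scipy.spatial.transform import Rotation as Rt
def ray(c,u,v):
    K=c["intrinsics"]; d=np.array([(u-K[0,2])/K[0,0],-(v-K[1,2])/K[1,1],-1.])
    return np.array(c["origin"]),Rt.from_euler("xyz",c["orientation"],degrees=True).as_matrix()@d
def onz(c,u,v,z):
    o,d=ray(c,u,v); return o+d*(z-o[2])/d[2]
def two(r1,r2):
    A=[];b=[]
    (o1,d1),(o2,d2)=r1,r2
    s=np.linalg.lstsq(np.c_[d1,-d2],o2-o1,rcond=None)[0]
    p,q=o1+s[0]*d1,o2+s[1]*d2
    return (p+q)/2,np.linalg.norm(p-q)
def proj(c,p):
    R=Rt.from_euler("xyz",c["orientation"],degrees=True).as_matrix(); q=R.T@(np.array(p)-c["origin"]); K=c["intrinsics"]
    return K[0,0]*q[0]/-q[2]+K[0,2], K[1,1]*q[1]/q[2]+K[1,2]
def dark(c,u,v,w,th=45,n=1):
    g=c["img"].max(2); m=np.zeros_like(g); m[v-w:v+w,u-w:u+w]=255*(g[v-w:v+w,u-w:u+w]<th)
    k,l,s,ce=cv2.connectedComponentsWithStats(m)
    return [(s[i].tolist(),ce[i].round(2).tolist()) for i in sorted(range(1,k),key=lambda i:-s[i,4])[:n]]
E
python3 - <<'E'
from h import *
from cell import read_camera
t=read_camera("top"); s=read_camera("scene")
for th in (45,60,80):
    a=dark(t,303,236,14,th); b=dark(s,346,223,14,th); print(th,a,b)
    if a and b: print(onz(t,*a[0][1],.101),onz(s,*b[0][1],.101),two(ray(t,*a[0][1]),ray(s,*b[0][1])))
m=(t["img"].min(2)>120).astype(np.uint8); k=np.zeros_like(m);k[195:280,222:375]=1
cs=cv2.findContours(m*k,cv2.RETR_EXTERNAL,cv2.CHAIN_APPROX_SIMPLE)[0]
for c in sorted(cs,key=cv2.contourArea)[-3:]: print(cv2.contourArea(c),cv2.minAreaRect(c),[onz(t,*p,.056).round(4).tolist() for p in cv2.boxPoints(cv2.minAreaRect(c))])
A=cv2.resize(t["img"][195:285,222:402],None,fx=4.4,fy=4.4,interpolation=2)
B=cv2.resize(s["img"][180:290,240:430],None,fx=4.1,fy=4.1,interpolation=2)[:,:]
B=cv2.resize(s["img"][192:247,270:425],(792,281),interpolation=2)
A=cv2.resize(t["img"][200:275,225:405],(792,315),interpolation=2)
cv2.imwrite("pics/crop1.png",cv2.convertScaleAbs(np.vstack([A,B]),alpha=1.4))
E
```

```text
45 [] [([339, 217, 14, 11, 149], [345.54, 221.89])]
60 [([296, 230, 12, 12, 133], [301.93, 235.5])] [([338, 217, 15, 12, 174], [345.1, 222.34])]
[0.51014066 0.04090234 0.101     ] [0.51806616 0.040336   0.101     ] (array([0.51153954, 0.0412773 , 0.09229938]), np.float64(0.00037968911527813275))
80 [([295, 229, 15, 14, 179], [301.92, 235.4])] [([338, 217, 16, 13, 183], [345.05, 222.58])]
[0.51042133 0.04092416 0.101     ] [0.51883656 0.04009156 0.101     ] (array([0.51189903, 0.04120846, 0.09173011]), np.float64(0.00017221065462657363))
237.5 ((354.16802978515625, 253.65164184570312), (22.000186920166016, 12.312860488891602), 5.19442892074585) [[0.4476, -0.0721, 0.056], [0.4826, -0.0765, 0.056], [0.4753, -0.1386, 0.056], [0.4404, -0.134, 0.056]]
621.5 ((241.4258575439453, 229.6486358642578), (15.243629455566406, 45.1915397644043), 6.519801616668701) [[0.477, 0.2433, 0.056], [0.6069, 0.2286, 0.056], [0.6007, 0.1851, 0.056], [0.471, 0.2003, 0.056]]
2700.5 ((309.08837890625, 238.59397888183594), (114.82071685791016, 49.18113327026367), 5.572197437286377) [[0.4578, 0.1915, 0.056], [0.5991, 0.1771, 0.056], [0.5584, -0.1504, 0.056], [0.4181, -0.1311, 0.056]]
```

View pics/crop1.png

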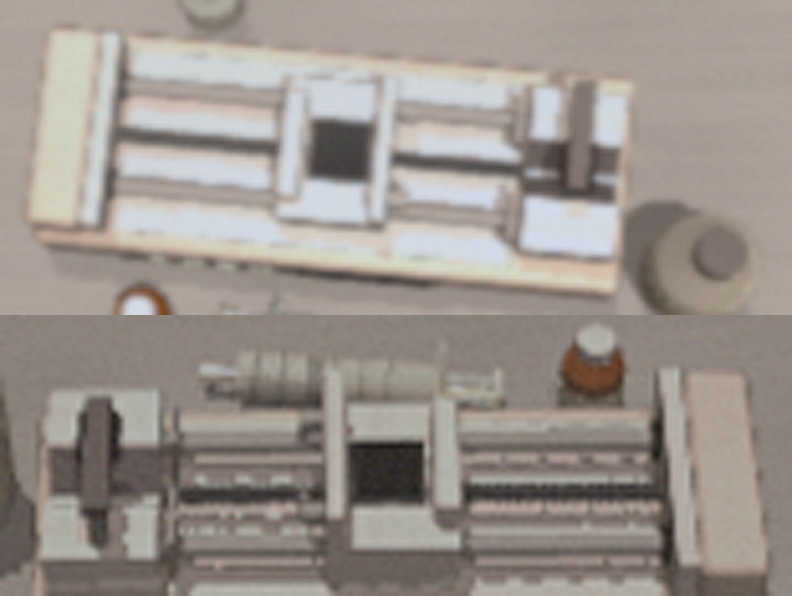

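```bash
cat >> h.py <<'E'
YAW=-6.8
def plan(s,tip,yaw=None):
    "delta from current pose (tool axes) so that tip is at given world point, tool straight down, jaw axis along pump x"
    yaw=YAW if yaw is None else yaw
    R=Rt.from_euler("xyz",s["eef_rot"],degrees=True).as_matrix(); best=None
    for sg in(1,-1):
        a=np.radians(yaw); x=np.array([0,0,-1.]); y=sg*np.array([np.cos(a),np.sin(a),0]); T=np.c_[x,y,np.cross(x,y)]
        dr=Rt.from_matrix(R.T@T).as_rotvec(degrees=True)
        dp=R.T@(np.array(tip)-.07*x-s["tcp_pos"])
        print(sg,"dpos",dp.round(4),"dr",dr.round(2))
E
python3 - <<'E'
from h import *
from cell import read_state
s=read_state(); R=Rt.from_euler("xyz",s["eef_rot"],degrees=True).as_matrix(); print(R.round(3),s["t"])
plan(s,[.5125,.046,.200])
E
```

```text
[[-0.    -0.251 -0.968]
 [-0.001 -0.968  0.251]
 [-1.     0.001 -0.   ]] 0.2
1 dpos [ 0.0222  0.4515 -0.4846] dr [-9.774e+01  6.000e-02 -6.000e-02]
-1 dpos [ 0.0222  0.4515 -0.4846] dr [ 8.226e+01 -6.000e-02 -6.000e-02]
```

```bash
python3 -m pendant '[{"delta_pos":[0,0.02,-0.022],"dr":[4,0,0]},{"delta_pos":[0,0.058,-0.062],"dr":[12,0,0]},{"delta_pos":[0,0.1,-0.106],"dr":[21,0,0]},{"delta_pos":[0,0.142,-0.15],"dr":[30,0,0]},{"delta_pos":[0,0.184,-0.194],"dr":[39,0,0]},{"delta_pos":[0,0.226,-0.238],"dr":[48,0,0]},{"delta_pos":[0,0.268,-0.282],"dr":[56,0,0]},{"delta_pos":[0,0.3,-0.32],"dr":[62,0,0]}]' 0 10
python3 - <<'E'
from h import *
from cell import read_state
s=read_state(); print(s["t"],s["qpos"].round(1))
plan(s,[.5125,.046,.200])
E
```

```text
t: 1.2
tcp_pos: [0.3918, 0.2319, 0.2922]
eef_rot: [171.3, 89.9, -85.4]
ft_force: [0.8, 1.6, 1.1]
opening: 0.174
1.2 [ 51.2   5.3 -22.1   0.  -62.6 -38. ]
1 dpos [ 0.0224 -0.075  -0.2085] dr [-1.5998e+02 -0.0000e+00 -7.0000e-02]
-1 dpos [ 0.0224 -0.075  -0.2085] dr [20.02 -0.05  0.  ]
```

```bash
python3 -m pendant '[{"delta_pos":[0.002,-0.014,-0.04],"dr":[4,0,0]},{"delta_pos":[0.006,-0.03,-0.085],"dr":[9,0,0]},{"delta_pos":[0.012,-0.046,-0.128],"dr":[14,0,0]},{"delta_pos":[0.018,-0.06,-0.166],"dr":[18,0,0]},{"delta_pos":[0.022,-0.069,-0.192],"dr":[20,0,0]},{"delta_pos":[0.0224,-0.074,-0.205],"dr":[20,0,0]},{"delta_pos":[0.0224,-0.075,-0.2085],"dr":[20,0,0]},{"delta_pos":[0.0224,-0.075,-0.2085],"dr":[20,0,0]}]'
python3 - <<'E'
from h import *
from cell import read_state,read_camera
s=read_state(); print(s["t"],s["ft_force"])
plan(s,[.5125,.046,.200])
c=read_camera("wrist"); print(c["origin"],c["orientation"],c["intrinsics"][0])
print(proj(c,[.512,.041,.101]),proj(c,s["tcp_pos"]-[0,0,.07]))
im=cv2.convertScaleAbs(c["img"],alpha=1.3); cv2.imwrite("pics/w1.png",im)
t=read_camera("scene"); cv2.imwrite("pics/s1.png",cv2.resize(t["img"][130:270,240:440],None,fx=3.5,fy=3.5,interpolation=2))
E
```

```text
t: 2.2
tcp_pos: [0.5123, 0.0465, 0.2702]
eef_rot: [-146.6, 90.0, -63.3]
ft_force: [-0.5, -0.6, 0.7]
opening: 0.005
2.2 [-0.54117899 -0.61820441  0.67145964]
1 dpos [ 0.0002 -0.0003 -0.0004] dr [-1.7994e+02 -4.0000e-02 -5.0000e-02]
-1 dpos [ 0.0002 -0.0003 -0.0004] dr [ 0.06 -0.03  0.02]
[ 0.50355338 -0.02709764  0.36255448] [-1.56151903e+01 -2.80355259e-02  1.73293283e+02] [358.90048704   0.         317.75644752]
(np.float64(317.00795062191077), np.float64(234.2933722307532)) (np.float64(317.44649532119786), np.float64(296.3074977550798))
```

View pics/w1.png

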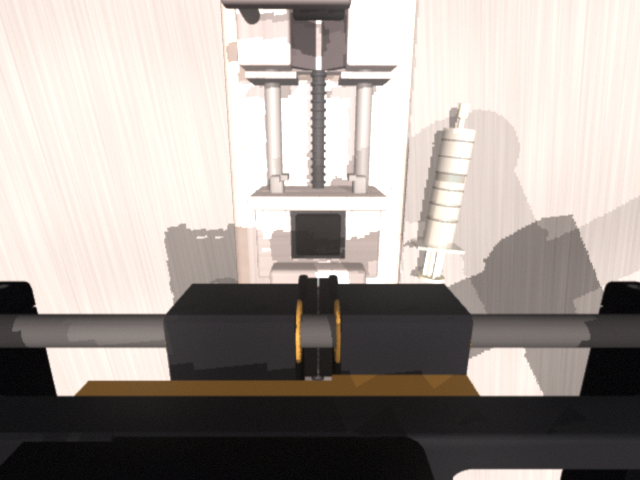

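The wrist picture shows the button at (318,235), against a predicted (317,234). The screw runs vertically in the image, so the position and yaw are confirmed. I'll descend next.

```bash
python3 -m pendant '[{"delta_pos":[0.008,0,0],"dr":[0,0,0]},{"delta_pos":[0.024,0,0],"dr":[0,0,0]},{"delta_pos":[0.042,0,0],"dr":[0,0,0]},{"delta_pos":[0.06,0,0],"dr":[0,0,0]},{"delta_pos":[0.075,0,0],"dr":[0,0,0]},{"delta_pos":[0.085,0,0],"dr":[0,0,0]},{"delta_pos":[0.09,0,0],"dr":[0,0,0]},{"delta_pos":[0.092,0,0],"dr":[0,0,0]}]'
python3 - <<'E'
from h import *
from cell import read_state,read_camera
s=read_state(); plan(s,[.5125,.045,.096])
c=read_camera("scene"); cv2.imwrite("pics/s2.png",cv2.convertScaleAbs(cv2.resize(c["img"][150:260,270:430],None,fx=5,fy=5,interpolation=2),alpha=1.4))
E
```

```text
t: 3.3
tcp_pos: [0.5123, 0.0467, 0.1782]
eef_rot: [-123.7, 89.9, -40.4]
ft_force: [0.4, 0.1, 0.0]
opening: 0.002
1 dpos [ 0.0122 -0.0003 -0.0017] dr [-1.799e+02 -7.000e-02 -4.000e-02]
-1 dpos [ 0.0122 -0.0003 -0.0017] dr [ 0.1  -0.03  0.04]
```

View pics/s2.png

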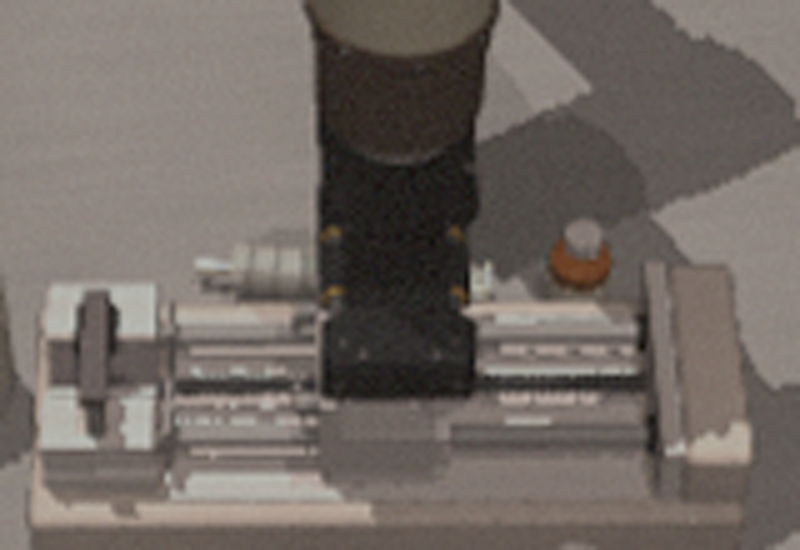

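Nothing is touching at a tip height of 0.108. The gripper sits over the block and hides the button at about (400,360). I'll press slowly.

```bash
python3 -m pendant '[{"delta_pos":[0.003,0,-0.001],"dr":[0,0,0]},{"delta_pos":[0.005,0,-0.0015],"dr":[0,0,0]},{"delta_pos":[0.006,0,-0.0015],"dr":[0,0,0]},{"delta_pos":[0.007,0,-0.0015],"dr":[0,0,0]},{"delta_pos":[0.008,0,-0.0015],"dr":[0,0,0]},{"delta_pos":[0.009,0,-0.0015],"dr":[0,0,0]},{"delta_pos":[0.01,0,-0.0015],"dr":[0,0,0]},{"delta_pos":[0.01,0,-0.0015],"dr":[0,0,0]}]'; python3 -c "
from cell import *;s=read_state();print(s['tcp_pos'],s['ft_force'])"
```

```text
t: 4.35
tcp_pos: [0.5122, 0.0452, 0.1683]
eef_rot: [-115.8, 89.9, -32.5]
ft_force: [-1.8, 0.5, 2.6]
opening: 0.007
[0.51222571 0.04521854 0.16834855] [-1.84904901  0.52151245  2.57472412]
```

```bash
python3 -m pendant '[{"delta_pos":[0.0005,0,0],"dr":[0,0,0]},{"delta_pos":[0.001,0,0],"dr":[0,0,0]},{"delta_pos":[0.0015,0,0],"dr":[0,0,0]},{"delta_pos":[0.002,0,0],"dr":[0,0,0]},{"delta_pos":[0.0025,0,0],"dr":[0,0,0]},{"delta_pos":[0.003,0,0],"dr":[0,0,0]},{"delta_pos":[0.003,0,0],"dr":[0,0,0]},{"delta_pos":[0.003,0,0],"dr":[0,0,0]}]'; python3 -c "
from cell import *;s=read_state();print(s['tcp_pos'],s['ft_force'])"
```

```text
t: 5.35
tcp_pos: [0.5123, 0.0452, 0.1661]
eef_rot: [-111.0, 89.9, -27.6]
ft_force: [-2.7, 0.5, 7.0]
opening: 0.012
[0.51229687 0.04522754 0.16613244] [-2.68999125  0.47826759  6.99415926]
```

```bash
python3 -m pendant '[{"delta_pos":[0.0005,0,0],"dr":[0,0,0]},{"delta_pos":[0.001,0,0],"dr":[0,0,0]},{"delta_pos":[0.0015,0,0],"dr":[0,0,0]},{"delta_pos":[0.002,0,0],"dr":[0,0,0]},{"delta_pos":[0.0025,0,0],"dr":[0,0,0]},{"delta_pos":[0.003,0,0],"dr":[0,0,0]},{"delta_pos":[0.0035,0,0],"dr":[0,0,0]},{"delta_pos":[0.0035,0,0],"dr":[0,0,0]}]'; python3 -c "
from cell import *;s=read_state();print(s['tcp_pos'],s['ft_force'])"
```

```text
t: 6.35
tcp_pos: [0.5124, 0.0453, 0.1659]
eef_rot: [-110.0, 89.8, -26.6]
ft_force: [-8.2, 0.7, 21.5]
opening: 0.009
[0.51242419 0.04526399 0.1658694 ] [-8.15325708  0.73529062 21.53988818]
```

```bash
python3 -m pendant '[{"delta_pos":[0.0028,0,0.001],"dr":[0,0,0]},{"delta_pos":[0.0028,0,0.005],"dr":[0,0,0]},{"delta_pos":[0.0028,0,0.011],"dr":[0,0,0]},{"delta_pos":[0.0028,0,0.018],"dr":[0,0,0]},{"delta_pos":[0.0028,0,0.025],"dr":[0,0,0]},{"delta_pos":[0.0028,0,0.031],"dr":[0,0,0]},{"delta_pos":[0.0028,0,0.036],"dr":[0,0,0]},{"delta_pos":[0.0028,0,0.038],"dr":[0,0,0]}]'
python3 - <<'E'
from h import *
from cell import *
s=read_state();print(s['tcp_pos'],s['ft_force'],s["t"])
a=read_camera("scene");b=read_camera("top")
A=cv2.resize(b["img"][200:275,225:405],(792,315),interpolation=2);B=cv2.resize(a["img"][185:240,270:425],(792,281),interpolation=2)
cv2.imwrite("pics/m1.png",cv2.convertScaleAbs(np.vstack([A,B]),alpha=1.4))
E
```

```text
t: 7.35
tcp_pos: [0.5169, 0.083, 0.1659]
eef_rot: [-114.9, 89.8, -31.5]
ft_force: [-7.7, -1.4, 19.7]
opening: 0.005
[0.51686781 0.08300427 0.16591933] [-7.66045242 -1.36691556 19.68897726] 7.35
```

View pics/m1.png

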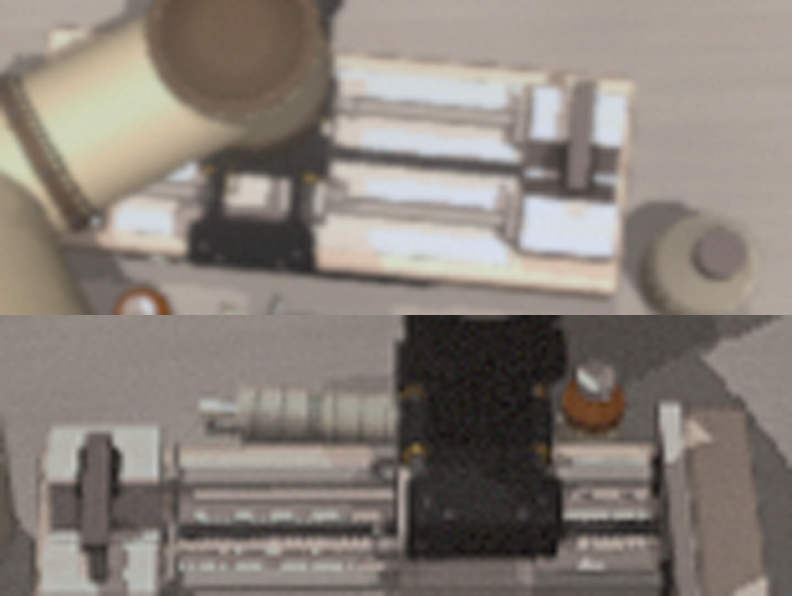

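The block follows the finger: its plate is now at about x=400 in the lower crop, up from 335. I'll continue.

```bash
python3 -m pendant '[{"delta_pos":[0.0028,0,0.001],"dr":[0,0,0]},{"delta_pos":[0.0028,0,0.004],"dr":[0,0,0]},{"delta_pos":[0.0028,0,0.009],"dr":[0,0,0]},{"delta_pos":[0.0028,0,0.014],"dr":[0,0,0]},{"delta_pos":[0.0028,0,0.02],"dr":[0,0,0]},{"delta_pos":[0.0028,0,0.025],"dr":[0,0,0]},{"delta_pos":[0.0028,0,0.029],"dr":[0,0,0]},{"delta_pos":[0.0028,0,0.031],"dr":[0,0,0]}]'
python3 - <<'E'
from h import *
from cell import *
s=read_state();print(s['tcp_pos'],s['ft_force'],s["t"])
w=read_camera("wrist");a=read_camera("scene")
B=cv2.resize(a["img"][180:235,270:425],(792,281),interpolation=2)
cv2.imwrite("pics/m2.png",np.vstack([cv2.resize(w["img"][100:480],(792,300)),cv2.convertScaleAbs(B,alpha=1.4)]))
E
```

```text
t: 8.45
tcp_pos: [0.5205, 0.114, 0.1659]
eef_rot: [-110.3, 89.7, -26.8]
ft_force: [-6.4, -0.5, 18.8]
opening: 0.006
[0.5205233  0.11399008 0.16594999] [-6.44059602 -0.49817046 18.84942309] 8.45
```

View pics/m2.png

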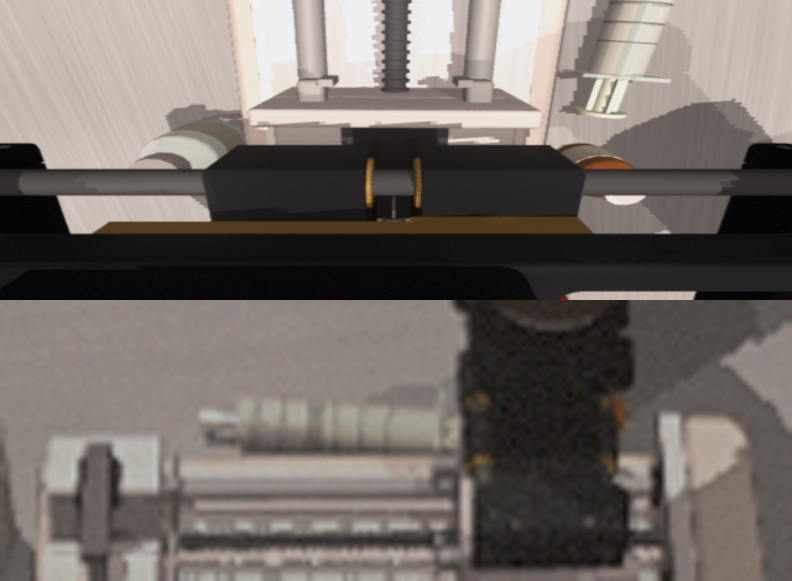

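The block keeps following the finger: its plate is at about x=460 in the lower crop and the drive cover is at about 660. From here I'll go slowly and watch Fy for the end stop.

```bash
python3 -m pendant '[{"delta_pos":[0.0028,0,0.001],"dr":[0,0,0]},{"delta_pos":[0.0028,0,0.003],"dr":[0,0,0]},{"delta_pos":[0.0028,0,0.005],"dr":[0,0,0]},{"delta_pos":[0.0028,0,0.007],"dr":[0,0,0]},{"delta_pos":[0.0028,0,0.009],"dr":[0,0,0]},{"delta_pos":[0.0028,0,0.011],"dr":[0,0,0]},{"delta_pos":[0.0028,0,0.013],"dr":[0,0,0]},{"delta_pos":[0.0028,0,0.014],"dr":[0,0,0]}]'; python3 -c "
from cell import *;s=read_state();print(s['tcp_pos'],s['ft_force'])"
```

```text
t: 9.55
tcp_pos: [0.5221, 0.128, 0.1659]
eef_rot: [-106.9, 89.6, -23.3]
ft_force: [-8.1, -0.5, 19.3]
opening: 0.004
[0.52214626 0.12801902 0.16594471] [-8.07934373 -0.53786963 19.25648649]
```

```bash
python3 -m pendant '[{"delta_pos":[0.0028,0,0.001],"dr":[0,0,0]},{"delta_pos":[0.0028,0,0.003],"dr":[0,0,0]},{"delta_pos":[0.0028,0,0.005],"dr":[0,0,0]},{"delta_pos":[0.0028,0,0.007],"dr":[0,0,0]},{"delta_pos":[0.0028,0,0.008],"dr":[0,0,0]},{"delta_pos":[0.0028,0,0.009],"dr":[0,0,0]},{"delta_pos":[0.0028,0,0.01],"dr":[0,0,0]},{"delta_pos":[0.0028,0,0.01],"dr":[0,0,0]}]'; python3 -c "
from cell import *;s=read_state();print(s['tcp_pos'],s['ft_force'])
import cv2,numpy as np
a=read_camera('scene');cv2.imwrite('pics/m3.png',cv2.convertScaleAbs(cv2.resize(a['img'][180:250,300:430],(780,420),interpolation=2),alpha=1.5))"
```

```text
t: 10.55
tcp_pos: [0.5233, 0.138, 0.1659]
eef_rot: [-106.0, 89.6, -22.3]
ft_force: [-7.2, -0.9, 18.0]
opening: 0.007
[0.52327374 0.13800748 0.1659297 ] [-7.20299114 -0.92198687 18.01013887]
```

View pics/m3.png

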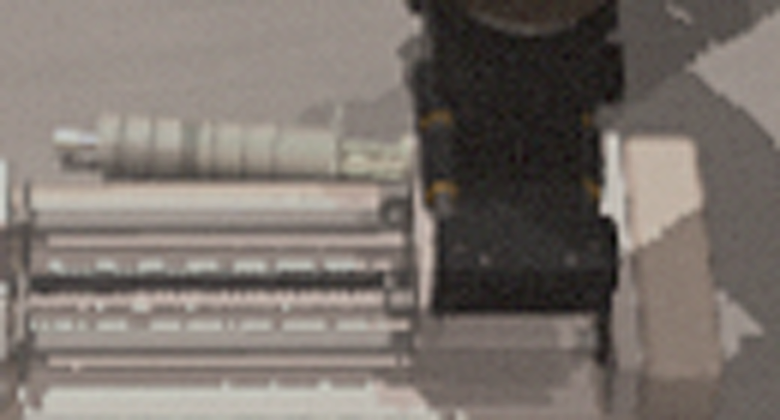

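The block's drive side, at about (595,340), is now close to the stop at about (605,330). I'll continue slowly.

```bash
python3 -m pendant '[{"delta_pos":[0.0028,0,0.001],"dr":[0,0,0]},{"delta_pos":[0.0028,0,0.002],"dr":[0,0,0]},{"delta_pos":[0.0028,0,0.003],"dr":[0,0,0]},{"delta_pos":[0.0028,0,0.004],"dr":[0,0,0]},{"delta_pos":[0.0028,0,0.005],"dr":[0,0,0]},{"delta_pos":[0.0028,0,0.006],"dr":[0,0,0]},{"delta_pos":[0.0028,0,0.007],"dr":[0,0,0]},{"delta_pos":[0.0028,0,0.007],"dr":[0,0,0]}]'; python3 -c "
from cell import *;s=read_state();print(s['tcp_pos'],s['ft_force'])"
```

```text
t: 11.6
tcp_pos: [0.5241, 0.145, 0.1659]
eef_rot: [-104.6, 89.5, -20.9]
ft_force: [-7.0, 0.1, 18.1]
opening: 0.01
[0.52406217 0.14504127 0.16594472] [-7.03068219  0.09571696 18.0675675 ]
```

```bash
python3 -m pendant '[{"delta_pos":[0.0028,0,0.001],"dr":[0,0,0]},{"delta_pos":[0.0028,0,0.002],"dr":[0,0,0]},{"delta_pos":[0.0028,0,0.003],"dr":[0,0,0]},{"delta_pos":[0.0028,0,0.004],"dr":[0,0,0]},{"delta_pos":[0.0028,0,0.005],"dr":[0,0,0]},{"delta_pos":[0.0028,0,0.006],"dr":[0,0,0]},{"delta_pos":[0.0028,0,0.007],"dr":[0,0,0]},{"delta_pos":[0.0028,0,0.007],"dr":[0,0,0]}]'; python3 -c "
from cell import *;s=read_state();print(s['tcp_pos'],s['ft_force'])
import cv2,numpy as np
a=read_camera('scene');cv2.imwrite('pics/m4.png',cv2.convertScaleAbs(cv2.resize(a['img'][180:250,300:430],(780,420),interpolation=2),alpha=1.5))"
```

```text
t: 12.6
tcp_pos: [0.5246, 0.1499, 0.1659]
eef_rot: [-131.0, 89.4, -47.2]
ft_force: [-6.2, -8.1, 18.9]
opening: 0.009
[0.52456235 0.14987314 0.16591706] [-6.16640779 -8.10273818 18.8713294 ]
```

View pics/m4.png

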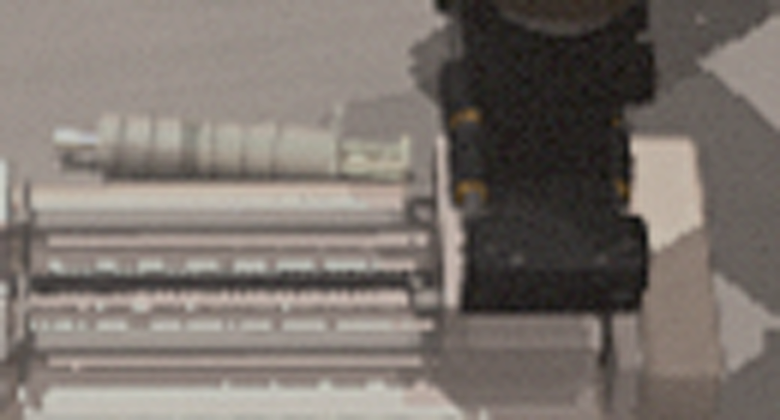

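The stop is reached: Fy jumped to -8 N, motion stopped at about 105 mm of total travel, and the block meets the stop at about (600,340). I'll hold a light push, then let the button rise slowly.

```bash
python3 -m pendant '[{"delta_pos":[0.0028,0,0.002],"dr":[0,0,0]},{"delta_pos":[0.0028,0,0.0025],"dr":[0,0,0]},{"delta_pos":[0.0028,0,0.0025],"dr":[0,0,0]},{"delta_pos":[0.0028,0,0.0025],"dr":[0,0,0]},{"delta_pos":[0.0028,0,0.0025],"dr":[0,0,0]},{"delta_pos":[0.0028,0,0.002],"dr":[0,0,0]},{"delta_pos":[0.002,0,0.0015],"dr":[0,0,0]},{"delta_pos":[0.0015,0,0.0015],"dr":[0,0,0]}]'; python3 -c "
from cell import *;s=read_state();print(s['tcp_pos'],s['ft_force'])"
python3 -m pendant '[{"delta_pos":[0,0,0.0005],"dr":[0,0,0]},{"delta_pos":[-0.0015,0,0.0005],"dr":[0,0,0]},{"delta_pos":[-0.003,0,0.0005],"dr":[0,0,0]},{"delta_pos":[-0.0045,0,0.0005],"dr":[0,0,0]},{"delta_pos":[-0.006,0,0.0005],"dr":[0,0,0]},{"delta_pos":[-0.008,0,0],"dr":[0,0,0]},{"delta_pos":[-0.012,0,0],"dr":[0,0,0]},{"delta_pos":[-0.018,0,0],"dr":[0,0,0]}]'
```

```text
t: 13.65
tcp_pos: [0.5245, 0.15, 0.1661]
eef_rot: [-140.5, 89.3, -56.7]
ft_force: [-3.1, -4.7, 10.7]
opening: 0.004
[0.52454309 0.1499712  0.16607051] [-3.05936605 -4.71549305 10.69101458]
t: 14.65
tcp_pos: [0.5244, 0.1502, 0.1841]
eef_rot: [-142.6, 89.3, -58.8]
ft_force: [-0.0, -0.3, 0.9]
opening: 0.006
```

```bash
python3 -m pendant '[{"delta_pos":[-0.008,0,0],"dr":[0,0,0]},{"delta_pos":[-0.02,0,0],"dr":[0,0,0]},{"delta_pos":[-0.04,0,0],"dr":[0,0,0]},{"delta_pos":[-0.065,0,0],"dr":[0,0,0]},{"delta_pos":[-0.09,0,0],"dr":[0,0,0]},{"delta_pos":[-0.105,0,0],"dr":[0,0,0]},{"delta_pos":[-0.112,0,0],"dr":[0,0,0]},{"delta_pos":[-0.114,0,0],"dr":[0,0,0]}]'
python3 - <<'E'
from h import *
from cell import *
s=read_state();print(s['ft_force'],s["t"])
w=read_camera("wrist");a=read_camera("scene")
B=cv2.resize(a["img"][180:240,280:425],(725,300),interpolation=2)
W=cv2.resize(w["img"][60:320,120:520],(725,290))
cv2.imwrite("pics/e1.png",np.vstack([W,cv2.convertScaleAbs(B,alpha=1.4)]))
d=dark(w,318,225,45,40,2);print(d,[onz(w,*x[1],.101) for x in d])
E
```

```text
t: 15.65
tcp_pos: [0.5235, 0.1513, 0.298]
eef_rot: [-144.8, 89.3, -61.0]
ft_force: [0.0, 0.6, -0.3]
opening: 0.01
[ 0.00656445  0.60359958 -0.32861964] 15.65
[] []
```

View pics/e1.png

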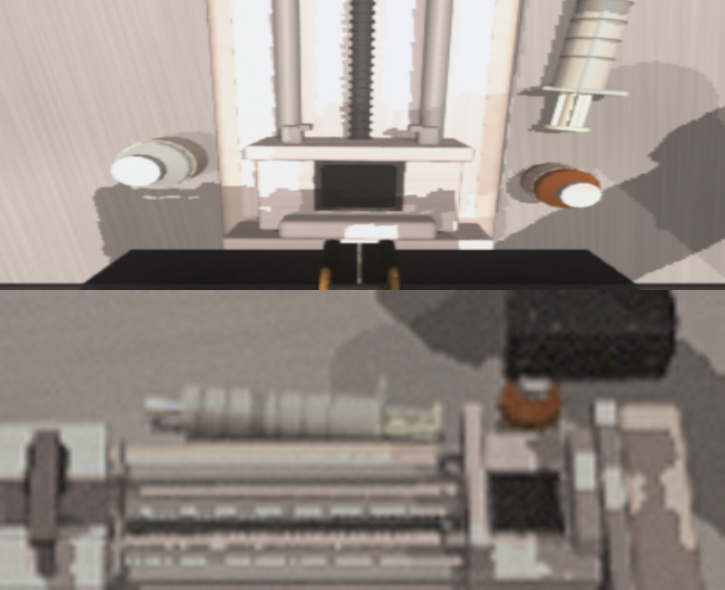

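The wrist view shows the raised button at about (360,185). The scene view shows the block against the drive stop at about (597,500), with the vials and syringe untouched. I'll check the block's shift numerically, then hand in.

Run:
```python
from h import *
from cell import *
a=read_camera("scene"); o=cv2.imread("pics/scene0.png")
b=dict(a); b["img"]=o
for th in(45,60):
    d=dark(a,385,222,12,th)[0];e=dark(b,346,223,14,th)[0]
    p,q=onz(a,*d[1],.101),onz(a,*e[1],.101); print(d,p,p-q,np.linalg.norm(p-q))
w=read_camera("wrist"); d=dark(w,318,225,35,75)[0]; print(d,onz(w,*d[1],.101))
print(hand_in())
```

```text
([378, 216, 15, 12, 152], [384.82, 221.92]) [0.53002095 0.14463867 0.101     ] [0.01312273 0.10271946 0.        ] 0.10355430366928058
([378, 216, 15, 13, 171], [384.97, 222.19]) [0.5309532  0.14486864 0.101     ] [0.01288704 0.10453263 0.        ] 0.10532401163899809
([294, 208, 48, 41, 1719], [316.62, 227.92]) [0.52453156 0.14545012 0.101     ]
the job is handed in; nothing more can be done
None
```

I pressed the release button with the closed fingertips, slid the pusher block to its end stop at the drive end and let the button spring up. The job is handed in at about 16 s of the 35 s allowed.

- **Press:** the button was fully down with the fingertip at 0.096 m, under about 19 N of downward force, which I kept on for the whole slide.
- **Slide:** the block moved about 105 mm along the rods, and I slowed over the last 40 mm. At the end stop the side force rose to 8 N and the block moved no further.
- **Release:** I held a light push against the stop, then lifted the finger slowly straight up. The arm is clear of everything and the wrist force is about zero.
- **Last checks:** the scene camera gives 104–105 mm of block shift, which agrees with the arm's own travel. The wrist camera puts the button at (0.525, 0.145), where the slide should have left it. The last picture shows the block at the stop and the syringe and both vials undisturbed.
- **Not settled:** the two-camera estimate of the button height before the first move was 9 mm low (0.092 instead of 0.101 m). Contact then put the fully pressed button at the expected 0.096 m. I did not test the lock by pushing the block afterwards; that it locked is inferred from the button being released and the block not moving back.

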